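Sweep the holed coins through the counting gate

ROBOT

A 7-joint arm with a two-finger parallel gripper is mounted at the origin on the work surface. World frame = base frame: x ahead of the robot, y to its left, z up, the work surface at z = 0. Lengths are in m, angles in rad, forces in N, time in s.
With the tool pointing down it reaches from about 0.425 to 0.975 m from the base axis. Payload 16.7 kg.
Tool frame: the origin (TCP) lies on the centre line of the jaws, within the pads' length; the fingertips stand 17 mm ahead of it and the grasp point (between the pads) lies 2 mm behind it; z points along the fingers, y is the line along which they close (so a half turn about z gives the same grasp; the last joint's range is limited). The gripper opens to 85 mm and grips with 20 to 120 N. Pads are 22 mm wide; open, the fingers measure 114 mm over their backs; the gripper's body (76 mm by 85 mm) begins 54 mm behind the grasp point. The pads swing forward as they close: fully open they stand 13 mm farther back than shut.
Start: joints at [-1.355, 0.426, 0.074, 1.606, -0.034, 1.111, -0.067], TCP at [0.241, 0.63, 0.248] pointing down, gripper open.
Joint ranges: [-2.85, 2.85], [-0.5, 2.14], [-1.23, 1.37], [0.21, 2.46], [-1.02, 4.16], [0.16, 2.05], [-2.73, 2.73]. Speed limits (rad/s): [1.89, 1.89, 2.39, 2.39, 3.01, 3.01, 3.01].

INTERFACE

Orientations are given as a rotation vector (axis times angle).
In Python, from bench import env, effector, imaging, job gives the robot as it stands. The module is installed in compiled form; this text tells all that it offers. Calls block until the motion is done:
- env.goto(position, orientation): joint-space move of the TCP to a pose.
- env.move_linear(position, ori=None, feed=0.15, contact_N=None): straight line of the TCP; ori=None keeps the orientation; feed is the mean speed in m/s. With contact_N (N) it stops when the force on the tool has changed by that much, and returns True; else False.
- env.movej(angles): joint-space move.
- effector.gripper_to(opening): opening from 0.0 (shut) to 1.0 (fully open); the grip force is fixed at half the most; returns when the fingers have stopped.
- env.pause(seconds).
- env.inverse_kinematics(position, orientation): joint angles nearest the present ones, or None.
- imaging.snapshot(name): name is "scene" or "side" or "wrist"; returns (picture, depth): 400x640x3 uint8, blue, green, red; 400x640 float32, m along the optical axis (not along the pixel's ray), 0 where there is no reading.
- imaging.calibration(name): a dict with "mtx" (3x3 intrinsics, pixels), "rvec" (rotation vector, rad) and "tvec" (3), from world to camera coordinates, as OpenCV has them. Camera axes: x right, y down, z forward; pixel columns grow to the right and rows downward; lengths in m; the calibration is good to about 2 mm. A picture is of the moment at which its call begins: read the wrist's pose just before it. calibration takes no time and is no camera call; for the wrist camera it gives the pose at the moment of the call.
A pose or a line that the arm cannot do raises env.IKError and nothing moves.
- job.sign_off(): hands the job in; it is judged then, once.
Readings, each from a call of its own:
- env.current_time(): time.
- env.current_joints(): joint angles.
- env.current_joint_vel(): joint speeds.
- env.current_tau(): joint torques, N m.
- env.current_tool_pos(): TCP position.
- env.current_eef_rot(): TCP orientation.
- env.current_wrist_force(): force on the tool from outside, world axes, zero at the start.
- env.current_moment(): the same for the moment, N m.
- env.current_grip_width(): opening from 0.0 (shut) to 1.0 (fully open).
- env.current_gripper_force(): force on a finger pad.
Only numpy, scipy, OpenCV 4.12 (cv2) and the standard library are available. Lean on these libraries where they do the work, as an engineer would, in place of code of your own. Each camera call takes 0.05 s, during which the arm holds its last target. There are 200 camera calls.

TASK

Put the three round coins with the square holes away in the counting box: with your fingertips push them over the tray one at a time through the narrow gate, so that each has dropped down the slot before the next one goes through. Only slide the coins, never pick them up, and leave the oval piece and everything else lying where it is.

Things in the scene. Friction and masses are not known exactly. Their poses are not given: they have to be found in the camera images.
- gate (a point): middle of the gate, on the tray's surface (70 mm above the table). Axes are the box's: z up, coins are swept along -y. The gate is 48 mm wide (x = -24 to +24). Two straight fences 6 mm thick and 10 mm high funnel to it, with inner faces from about (+-25, +2) mm to (+-133, +87) mm in x, y of this frame.
- slot (a point): middle of the slot's mouth, 27 mm past the gate along -y. The slot begins right at the gate (y = 0 of the gate's frame), is 48 mm wide and 54 mm long, has 10 mm high walls along its sides and end, and opens into a drawer 60 mm deep. A coin tips in as soon as its centre is pushed past the gate's middle.
- counting_box: fixed plywood counting box, 284 mm (x) by 302 mm (y), 70 mm high, its top a flat grey counting tray with a 10 mm high rim; origin under its middle, at x = 0, y = +75 mm of the gate's frame. In the gate's frame the open tray behind the gate reaches to y = +219 mm and x = -136 to +136 mm.
- coin_a: round cast-bronze coin with a square hole, one of three alike: 40 mm across, 6 mm thick, hole 11.6 mm, 40 to 72 g, lying flat on the counting tray at the start; origin at the centre of its underside, z up; it slides easily (a push of under 1 N)
- coin_b: round cast-bronze coin with a square hole, one of three alike: 40 mm across, 6 mm thick, hole 11.6 mm, 40 to 72 g, lying flat on the counting tray at the start; origin at the centre of its underside, z up; it slides easily (a push of under 1 N)
- coin_c: round cast-bronze coin with a square hole, one of three alike: 40 mm across, 6 mm thick, hole 11.6 mm, 40 to 72 g, lying flat on the counting tray at the start; origin at the centre of its underside, z up; it slides easily (a push of under 1 N)
- oval_piece: oval bronze piece without a hole among the coins on the tray, 57 x 31 mm, 5 mm thick, long side along its y; origin at the centre of its underside; stays where it is. It and the three coins lie about 155 mm from the gate, fanned out over some 30 degrees to either side of the tray's +y, about 53 mm apart, which of them lies where is drawn anew
- loupe: black standing magnifier, 34 mm across and 30 mm high, on the box's flat shoulder beside the slot, some 90 mm to its +x; origin at the centre of its underside; stays
- ingot: small silver bar 20 x 34 x 7 mm on the other shoulder of the box, some 90 mm to the slot's -x; origin at the centre of its underside; stays
- marker_a: black felt pen, 136 mm long, 15 mm thick, lying on the table to the right of the box; origin under its middle; stays
- marker_b: black felt pen, the same, lying on a kraft folder to the left of the box; stays
- oval_spare: second oval piece, 57 x 31 x 5 mm, lying on the table to the right of the box; not on the tray; stays
- tape_roll: roll of clear tape, 60 mm across, 19 mm high, on the table right of the box; origin under its centre; stays
- glue_stick: glue stick standing on the table left of the box, 25 mm across, 84 mm high; origin under its centre; stays
Not all that is in view belongs to the job. What is shaped like the coin_b but turquoise is not meant.

How it is judged:
On the way, in this order (a step that is already met when the one before it is completed fails the run):
1. one of the holed coins has dropped through the slot into the box while the two others still lie on the tray behind the gate (((z of coin_a in the frame of gate below -0.025 m and x of coin_a in the frame of gate between -0.05 and 0.05 m and y of coin_a in the frame of gate between -0.08 and 0.03 m and z of each of coin_b, coin_c in the frame of gate above -0.004 m and y of each of coin_b, coin_c in the frame of gate above 0.012 m) or (z of each of coin_a, coin_c in the frame of gate above -0.004 m and y of each of coin_a, coin_c in the frame of gate above 0.012 m and z of coin_b in the frame of gate below -0.025 m and x of coin_b in the frame of gate between -0.05 and 0.05 m and y of coin_b in the frame of gate between -0.08 and 0.03 m) or (z of each of coin_a, coin_b in the frame of gate above -0.004 m and y of each of coin_a, coin_b in the frame of gate above 0.012 m and z of coin_c in the frame of gate below -0.025 m and x of coin_c in the frame of gate between -0.05 and 0.05 m and y of coin_c in the frame of gate between -0.08 and 0.03 m))), for 0.3 s.
2. a second holed coin has dropped into the box while the third still lies on the tray behind the gate (((z of each of coin_a, coin_b in the frame of gate below -0.025 m and x of coin_a in the frame of gate between -0.05 and 0.05 m and y of coin_a in the frame of gate between -0.08 and 0.03 m and x of coin_b in the frame of gate between -0.05 and 0.05 m and y of coin_b in the frame of gate between -0.08 and 0.03 m and z of coin_c in the frame of gate above -0.004 m and y of coin_c in the frame of gate above 0.012 m) or (z of each of coin_a, coin_c in the frame of gate below -0.025 m and x of coin_a in the frame of gate between -0.05 and 0.05 m and y of coin_a in the frame of gate between -0.08 and 0.03 m and z of coin_b in the frame of gate above -0.004 m and y of coin_b in the frame of gate above 0.012 m and x of coin_c in the frame of gate between -0.05 and 0.05 m and y of coin_c in the frame of gate between -0.08 and 0.03 m) or (z of coin_a in the frame of gate above -0.004 m and y of coin_a in the frame of gate above 0.012 m and z of each of coin_b, coin_c in the frame of gate below -0.025 m and x of coin_b in the frame of gate between -0.05 and 0.05 m and y of coin_b in the frame of gate between -0.08 and 0.03 m and x of coin_c in the frame of gate between -0.05 and 0.05 m and y of coin_c in the frame of gate between -0.08 and 0.03 m))), for 0.3 s.
At the end, for the whole second after the job is handed in: all three holed coins lie at rest in the drawer under the slot, each at least 25 mm below the tray's surface; the oval piece, the loupe and the silver bar are within 20 mm and the other things within 30 mm of where they were (z of each of coin_a, coin_b, coin_c in the frame of gate below -0.025 m and x of coin_a in the frame of gate between -0.05 and 0.05 m and y of coin_a in the frame of gate between -0.08 and 0.03 m and linear speed of each of coin_a, coin_b, coin_c below 0.03 m/s and x of coin_b in the frame of gate between -0.05 and 0.05 m and y of coin_b in the frame of gate between -0.08 and 0.03 m and x of coin_c in the frame of gate between -0.05 and 0.05 m and y of coin_c in the frame of gate between -0.08 and 0.03 m and distance of each of oval_piece, loupe, ingot from where it was at the start of the episode below 0.02 m and distance of each of marker_a, marker_b, oval_spare, tape_roll, glue_stick from where it was at the start of the episode below 0.03 m); the robot touches nothing.
It fails at once if a holed coin is lifted more than 8 mm off the tray (height (world z) of any of coin_a, coin_b, coin_c above 0.078 m).
It fails at once if a holed coin is pushed off the tray to somewhere else than the drawer ((height (world z) of coin_a below 0.064 m and (y of coin_a in the frame of gate above 0.04 m or y of coin_a in the frame of gate below -0.085 m or x of coin_a in the frame of gate above 0.06 m or x of coin_a in the frame of gate below -0.06 m)) or (height (world z) of coin_b below 0.064 m and (y of coin_b in the frame of gate above 0.04 m or y of coin_b in the frame of gate below -0.085 m or x of coin_b in the frame of gate above 0.06 m or x of coin_b in the frame of gate below -0.06 m)) or (height (world z) of coin_c below 0.064 m and (y of coin_c in the frame of gate above 0.04 m or y of coin_c in the frame of gate below -0.085 m or x of coin_c in the frame of gate above 0.06 m or x of coin_c in the frame of gate below -0.06 m))).
It fails at once if the oval piece, the loupe or the silver bar on the box is moved more than 20 mm (distance of any of oval_piece, loupe, ingot from where it was at the start of the episode above 0.02 m).
It fails at once if something on the table is moved more than 30 mm (distance of any of marker_a, marker_b, oval_spare, tape_roll, glue_stick from where it was at the start of the episode above 0.03 m).
It also fails if it takes over 64 s, if anything falls off the work surface, if the arm or the gripper's body presses on something with over 40 N, if the wrist force passes 120 N, or if a joint passes its speed limit or range.

## Working session

There is one attempt and no reset: what is moved stays moved. The work goes in short steps, each a Python script; the robot and the scene stay as the last script left them, time stands still between calls to the robot, and variables do not carry over. Pictures are saved under pics/ and viewed, at most 10 in all, crops included, and the job is handed in when it is done.

```bash
mkdir -p pics; python3 - <<'E'
from bench import env, effector, imaging, job
import cv2,numpy as np
for n in("scene","side"):
    im,d=imaging.snapshot(n); cv2.imwrite(f"pics/{n}0.png",im); np.save(f"{n}_d.npy",d)
    c=imaging.calibration(n); print(n,c["mtx"].tolist(),c["rvec"],c["tvec"])
    R=cv2.Rodrigues(np.array(c["rvec"],float))[0]; print(-R.T@np.array(c["tvec"]).ravel())
print(env.current_time(),env.current_eef_rot(),env.current_tool_pos())
E
```

```text
scene [[457.48889148388463, 0.0, 318.02500259453757], [0.0, 457.48889148388463, 198.02704142395424], [0.0, 0.0, 1.0]] [ 2.00297249  1.43751751 -0.5911424 ] [-0.16557627 -0.32354386  1.58090035]
[ 1.31453271 -0.25019427  0.91692345]
side [[515.1255761662651, 0.0, 319.2881729305787], [0.0, 515.1255761662651, 202.03585100463965], [0.0, 0.0, 1.0]] [ 0.21936348 -2.90345536  1.06899197] [0.5328741  0.12991695 1.66671187]
[0.39919051 1.05033456 1.34766684]
0.1 [-5.71434524e-01 -3.08904331e+00  1.75229948e-03] [0.24132748 0.63002387 0.24769169]
```

View pics/scene0.png

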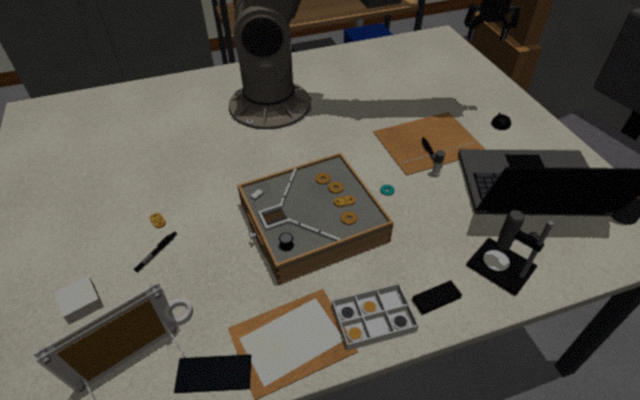

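View pics/side0.png

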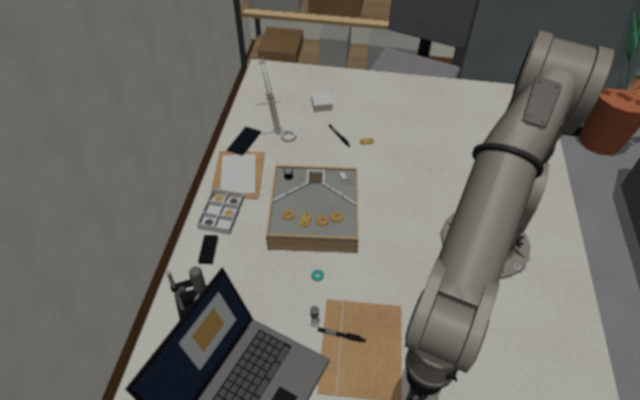

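The scene view shows the box with its slot at about (273,215). The holed coins are at (322,179), (336,187) and (348,217), with the oval at (345,201). The side view shows the slot at (316,177), coins at (289,214), (322,220) and (337,216), and the oval at (306,219). Next I project both views onto the tray plane.

```bash
cat > h.py <<'E'
import cv2,numpy as np
from bench import env, effector, imaging, job
def cam(n):
    c=imaging.calibration(n); return np.array(c["mtx"]),cv2.Rodrigues(np.array(c["rvec"],float))[0],np.array(c["tvec"],float).ravel()
def ray(n,uv,z,c=None):
    K,R,t=c or cam(n); o=-R.T@t
    d=(R.T@np.linalg.inv(K)@np.c_[np.reshape(uv,(-1,2)),np.ones(len(np.reshape(uv,(-1,2))))].T).T
    return (o+d*((z-o[2])/d[:,2])[:,None])[:,:2]
def topdown(n,im,x0,y0,w,h,z,s=.001,c=None): # px (i,j)-> world (x0+i*s, y0+j*s)
    K,R,t=c or cam(n)
    H=K@np.c_[R[:,:2],R[:,2]*z+t]@np.array([[s,0,x0],[0,s,y0],[0,0,1]])
    return cv2.warpPerspective(im,H,(w,h),flags=cv2.INTER_CUBIC|cv2.WARP_INVERSE_MAP)
def orange(im):
    hsv=cv2.cvtColor(im,cv2.COLOR_BGR2HSV); return cv2.inRange(hsv,(8,130,70),(30,255,255))
E
python3 - <<'E'
from h import *
out=[]
for n,sl in(("scene",(273,215)),("side",(316,177))):
    im=cv2.imread(f"pics/{n}0.png"); print(n,"slot~",ray(n,sl,.07))
    cx,cy=ray("scene",(310,205),.07)[0]; x0,y0=round(cx-.2,3),round(cy-.2,3)
    td=topdown(n,im,x0,y0,400,400,.075); out.append(td)
    m=orange(td); N,l,s,c=cv2.connectedComponentsWithStats(m)
    for i in range(1,N):
        if s[i,4]>60: print(s[i],x0+c[i]*.001*[1,0] if 0 else (x0+c[i][0]*.001,y0+c[i][1]*.001))
    print(x0,y0)
cv2.imwrite("pics/td0.png",np.hstack(out))
E
```

```text
scene slot~ [[ 0.56145586 -0.12870267]]
[181  43  48   9 175] (np.float64(0.5614114285714286), np.float64(-0.18498857142857145))
[241  50  45   8 169] (np.float64(0.6239467455621301), np.float64(-0.1781301775147929))
[73 56  6 31 94] (np.float64(0.43457446808510636), np.float64(-0.1619468085106383))
[ 61 154   8  38 104] (np.float64(0.42346153846153844), np.float64(-0.05822115384615384))
[341 158   8  39 132] (np.float64(0.7033712121212121), np.float64(-0.05539393939393941))
[336 207   7  23  68] (np.float64(0.6986029411764706), np.float64(-0.013176470588235317))
[334 231   7  25  86] (np.float64(0.6961046511627906), np.float64(0.011686046511627884))
[ 102  241   41   39 1150] (np.float64(0.48112260869565215), np.float64(0.028154782608695667))
[ 255  256   40   39 1140] (np.float64(0.633480701754386), np.float64(0.04319999999999999))
[ 201  258   35   56 1542] (np.float64(0.577260700389105), np.float64(0.05317315175097273))
[ 145  262   41   39 1153] (np.float64(0.5239288811795316), np.float64(0.04906244579358196))
[327 308   5  20  71] (np.float64(0.6881549295774647), np.float64(0.08585915492957749))
[ 46 311   5  22  71] (np.float64(0.40719718309859154), np.float64(0.0901830985915493))
[104 342  29   6  71] (np.float64(0.4764507042253521), np.float64(0.11209859154929572))
[222 354  24   5  69] (np.float64(0.5907246376811595), np.float64(0.1247391304347826))
[267 360  60   8 169] (np.float64(0.6591952662721894), np.float64(0.13176923076923078))
0.359 -0.232
side slot~ [[ 0.57078012 -0.13539261]]
[107 246  31  33 524] (np.float64(0.48119847328244275), np.float64(0.029795801526717597))
[259 262  31  32 504] (np.float64(0.633077380952381), np.float64(0.04513293650793651))
[205 264  25  48 859] (np.float64(0.5759720605355064), np.float64(0.05638416763678697))
[149 267  32  32 559] (np.float64(0.523778175313059), np.float64(0.05063327370304113))
0.359 -0.232
```

View pics/td0.png

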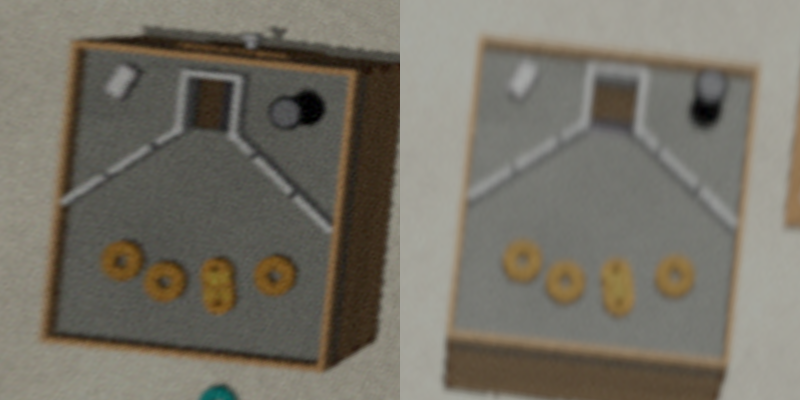

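Both views agree to about 2 mm. Top-down, the coins are at (0.481,0.029), (0.524,0.050) and (0.633,0.044), and the oval is at (0.577,0.055). The fence ends put the gate at about (0.569,−0.099) with yaw about 0.105, and that leaves every coin about 156 mm away, as stated. I'll push each coin with the two fingertips held 20 mm apart as a fork. First I hover and check from near with the wrist camera.

```bash
cat >> h.py <<'E'
from scipy.spatial.transform import Rotation as Rn
G=np.array([.569,-.0990]); TH=.105
B=np.array([[np.cos(TH),-np.sin(TH)],[np.sin(TH),np.cos(TH)]])
w=lambda p:G+B@np.asarray(p)
b=lambda p:B.T@(np.asarray(p)-G)
OFF=.0285
def ori(d): # tool y perpendicular to push dir d (world), z down
    d=np.asarray(d)/np.linalg.norm(d); y=np.array([-d[1],d[0],0]); z=np.array([0,0,-1.])
    return Rn.from_matrix(np.c_[np.cross(y,z),y,z]).as_rotvec()
def tcp(c,d,back,z): d=np.asarray(d)/np.linalg.norm(d); return [*(np.asarray(c)-d*(OFF+back)),z]
E
python3 - <<'E'
from h import *
c=np.array([.524,.050]); 
for p in([.481,.029],[.524,.05],[.577,.055],[.633,.044]): print(b(p))
d=w([0,.03])-c
effector.gripper_to(20/85)
env.goto(tcp(c,d,.008,.20),ori(d))
print(env.current_joints(),env.current_tool_pos(),env.current_time(),env.current_grip_width())
cc=cam("wrist"); im,_=imaging.snapshot("wrist"); cv2.imwrite("pics/w0.png",im)
td=topdown("wrist",im,.37,-.2,400,400,.073,c=cc); m=orange(td)
N,l,s,ce=cv2.connectedComponentsWithStats(m)
for i in range(1,N):
    if s[i,4]>300: print(s[i],.37+ce[i][0]*.001,-.2+ce[i][1]*.001)
cv2.imwrite("pics/w0v.png",np.hstack([cv2.resize(im,(400,250)),td[:250]]) if 0 else np.vstack([cv2.resize(im,(320,200)),cv2.resize(td,(320,320))]))
E
```

```text
[-0.07410003  0.13651808]
[-0.0291359   0.15289571]
[0.02409624 0.1523134 ]
[0.07863495 0.13550478]
[-0.78870387  0.25190554  0.5859326   2.02907979 -0.17573715  0.90873294
  0.23104866] [0.51199272 0.0855792  0.19999214] 2.9167 0.23595186781542868
[ 92 208  38  41 981] 0.47990417940876656 0.029242609582059098
[ 145  216  191  123 1625] 0.6467864615384615 0.10506523076923074
[ 135  229   40   41 1109] 0.5250901713255185 0.04908746618575294
[246 228  40  36 982] 0.6350142566191446 0.046083503054989816
[ 191  231   34   53 1181] 0.5789805249788316 0.05995681625740901
```

View pics/w0.png

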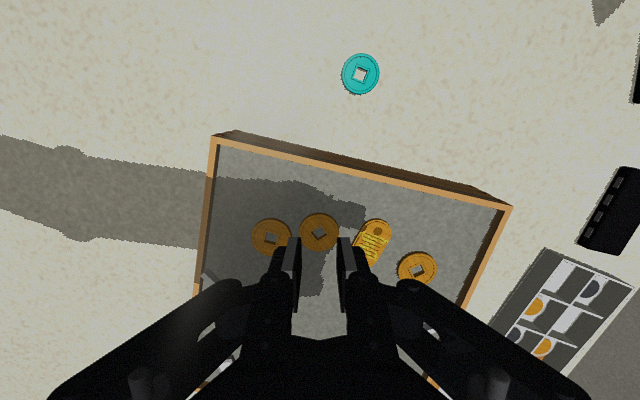

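The wrist view agrees within 2 mm: coin at (318,232) is between and ahead of the fingertips, its neighbours at (270,237) and (417,268), the oval at (374,243). I touch down behind the coin and push it through.

```bash
cat >> h.py <<'E'
def path(c,end=-.009,n=8):
    p0=b(c);p1=np.array([0,.02]);p2=np.array([0,end]); out=[]
    for t in np.linspace(0,1,n+1):
        out.append(((1-t)**2*p0+2*t*(1-t)*p1+t*t*p2, 2*(1-t)*(p1-p0)+2*t*(p2-p1)))
    return [(w(p),B@d) for p,d in out]
def push(c,z,feed=.08,end=-.009):
    P=path(c,end)
    for p,d in P:
        if env.move_linear(tcp(p,d,0,z),ori(d),feed=feed,contact_N=25): print("contact!",b(p),env.current_wrist_force()); break
    print("end tcp",env.current_tool_pos(),env.current_wrist_force(),env.current_time())
def look(tag):
    out=[]
    for n in("scene","side"):
        im,_=imaging.snapshot(n); td=topdown(n,im,.359,-.232,400,400,.075); out.append(td)
        N,l,s,ce=cv2.connectedComponentsWithStats(orange(td))
        for i in range(1,N):
            if s[i,4]>400: print(n,s[i,4],.359+ce[i][0]*.001,-.232+ce[i][1]*.001)
    cv2.imwrite(f"pics/{tag}.png",np.hstack(out))
E
python3 - <<'E'
from h import *
c=np.array([.5243,.050]); d=path(c)[0][1]
env.goto(tcp(c,d,.008,.13),ori(d))
env.move_linear(tcp(c,d,.008,.10),feed=.1)
f0=env.current_wrist_force()
hit=env.move_linear(tcp(c,d,.008,.078),feed=.02,contact_N=3)
zc=env.current_tool_pos()[2]; print(hit,zc,env.current_wrist_force()-f0)
if hit:
    open("z","w").write(str(zc+.002)); p=env.current_tool_pos()
    env.move_linear([p[0],p[1],zc+.002],feed=.03)
    push(c,zc+.002)
    p=env.current_tool_pos(); env.move_linear([p[0],p[1],.14],feed=.15)
    q=w([0,.17]); env.move_linear([*q,.20],feed=.25)
    look("a1"); print(env.current_time())
E
```

```text
True 0.08722396366260558 [-1.02104135  0.43820716  6.29975884]
end tcp [ 0.56687849 -0.0796129   0.08914985] [ 0.11225923 -0.22103405 -0.06128124] 8.2333
scene 1151 0.6335794960903562 0.04311294526498696
scene 494 0.5798542510121457 0.06984817813765179
side 604 0.48139900662251656 0.029604304635761608
side 988 0.5758825910931173 0.054662955465587054
9.625
```

View pics/a1.png

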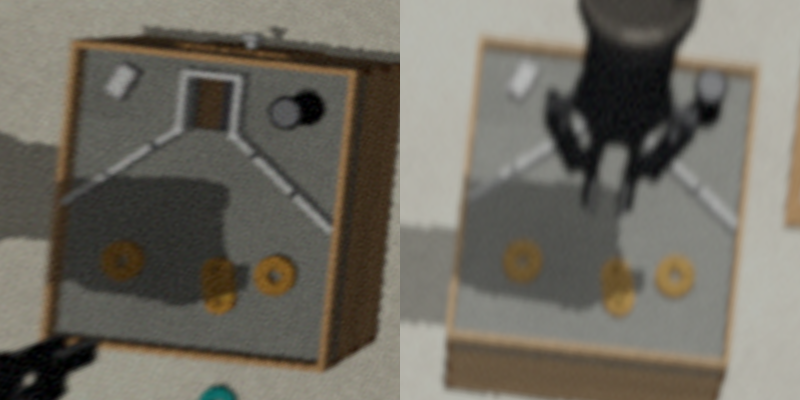

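The second coin is gone from the tray and into the slot (mouth at about (208,103), funnel clear). The other two coins, at (122,260) and (273,275), and the oval are unmoved. Now the left coin.

```bash
cat >> h.py <<'E'
def job1(c,tag):
    z=float(open("z").read()); c=np.array(c); d=path(c)[0][1]
    env.goto(tcp(c,d,.008,.14),ori(d))
    if env.move_linear(tcp(c,d,.008,z),feed=.06,contact_N=8): print("touch",env.current_tool_pos()); return
    push(c,z)
    p=env.current_tool_pos(); env.move_linear([p[0],p[1],.14],feed=.15)
    q=w([0,.17]); env.move_linear([*q,.20],feed=.25)
    look(tag); print(env.current_time())
E
python3 -c "
from h import *
job1([.481,.0292],'a2')"
```

```text
end tcp [ 0.56654973 -0.07913148  0.08904155] [-0.35623051  1.08429731 -0.14535236] 14.8083
scene 486 0.5929773662551441 -0.18122222222222223
scene 1149 0.633662315056571 0.04314795474325503
scene 501 0.5797285429141716 0.06963273453093813
side 989 0.5758240647118301 0.0546845298281092
16.2
```

View pics/a2.png

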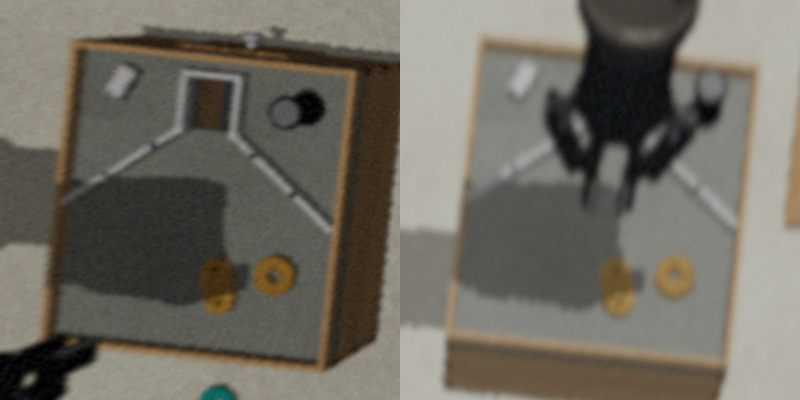

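The left coin is also gone and the slot is open. The right coin at (273,275) and the oval are unchanged. Last coin.

```bash
python3 -c "
from h import *
job1([.634,.0445],'a3')
env.goto([.35,.45,.25],env.current_eef_rot()); look('a4'); print(env.current_time())"
```

```text
end tcp [ 0.56735753 -0.0790337   0.0892699 ] [ 0.45740228 -0.0070825   0.39072531] 21.4167
scene 492 0.58 0.06963211382113818
side 992 0.5759415322580645 0.05490020161290324
22.8083
scene 1536 0.5772389322916667 0.05312434895833332
24.5
```

View pics/a4.png

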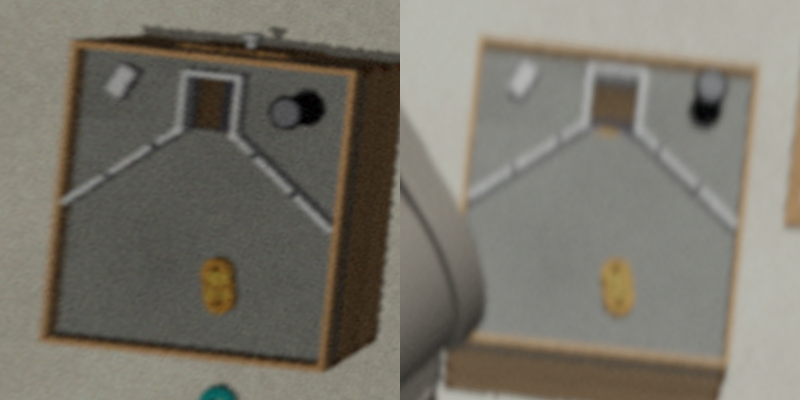

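The tray shows only the oval, still in place. The side view has a bronze sliver at the gate edge (607,130), so I check from above how deep that coin lies.

```bash
python3 - <<'E'
from h import *
# camera sits behind tool opposite the gate: aim over the gate, tool placed past it
o=ori(B@[0,-1.]); q=w([0,.03])
env.goto([*q,.26],o)
K,R,t=cam("wrist"); print("cam",-R.T@t, b((-R.T@t)[:2]))
im,dep=imaging.snapshot("wrist"); cv2.imwrite("pics/w1.png",im)
for n in("wrist","side"):
    K,R,t=cam(n); im,dep=imaging.snapshot(n)
    if n=="side": env.pause(0)
    v,u=np.nonzero(orange(im)&(dep>0)*np.uint8(255)); z=dep[v,u]
    P=(R.T@((np.linalg.inv(K)@np.c_[u,v,np.ones(len(u))].T)*z-t[:,None])).T
    g=(P[:,:2]-G)@B; k=(abs(g[:,0])<.03)&(g[:,1]<.03)&(g[:,1]>-.06)
    print(n,k.sum(), np.percentile(np.c_[g,P[:,2]][k],[0,10,50,90,100],axis=0).round(4) if k.any() else "")
E
```

```text
cam [0.55842632 0.00738815 0.38462796] [0.00063479 0.10691042]
wrist 584 [[-0.0195 -0.0594  0.0092]
 [-0.0144 -0.0509  0.0147]
 [ 0.     -0.0337  0.0216]
 [ 0.0149 -0.0203  0.0277]
 [ 0.0203  0.0242  0.2454]]
side 0
```

View pics/w1.png

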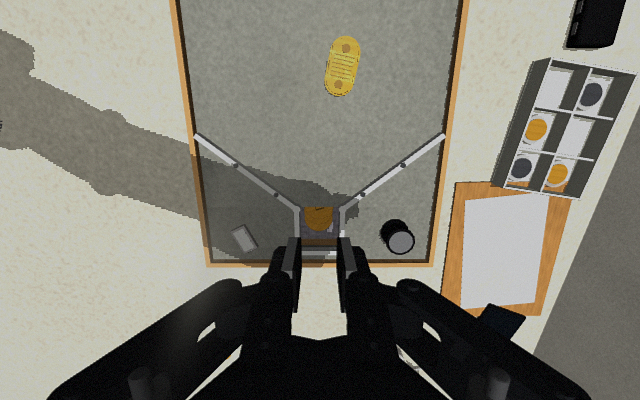

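The top coin, at (318,218), lies in the drawer at z ≈ 0.01–0.03, well below the 0.045 limit. The oval, bar and loupe are in place, and the arm is clear.

```bash
python3 -c "
from h import *
env.pause(.3); print(env.current_time(), job.sign_off())"
```

```text
the job is handed in; nothing more can be done
26.975 None
```

I pushed the three holed coins through the gate one at a time; the tray is clear of them, the one I could see lies in the drawer at least 40 mm below the tray surface, the oval, loupe and bar look unmoved, and I handed the job in at 27 s (no verdict was returned).

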